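Clear the drying box and crack its stuck lid

ROBOT

A 6-joint arm with a two-finger parallel gripper is mounted at the origin on a cart in front of the work surface, level with it; the furniture and walls round the work are solid. World frame = base frame: x ahead of the robot, y to its left, z up, the work surface at z = 0. Lengths are in m, angles in rad, forces in N, time in s.
With the tool pointing down it reaches from about 0.35 to 0.975 m from the base axis. Payload 4.9 kg.
Tool frame: the origin (TCP) lies at the very end of the fingers, on their centre line; the grasp point (between the pads) lies 19 mm behind it (ctrl.pinch_z is the distance from the TCP to the grasp point, in m); z points along the fingers, y is the direction in which the jaws open and shut (so a half turn about z gives the same grasp; the last joint's range is limited). The gripper opens to 85 mm and grips with 20 to 120 N. Pads are 22 mm wide; open, the fingers measure 114 mm over their backs; the gripper's body (76 mm by 85 mm) begins 54 mm behind the grasp point. The pads swing forward as they close: fully open they stand 13 mm farther back than shut.
Start: joints at [-1.422, 0.053, 1.613, -0, 1.476, -0.119], TCP at [0.165, -0.603, 0.231] pointing down, gripper open.
Joint ranges: [-3.01, 3.01], [-1.01, 2.22], [0.06, 2.58], [-1.02, 4.17], [0.09, 2.62], [-3.14, 3.14]. Speed limits (rad/s): [2.57, 2.57, 3.14, 3.14, 3.14, 3.14].

INTERFACE

Orientations are given as a rotation vector (axis times angle).
In Python, from station import ctrl gives the robot as it stands.
- The arm moves only by the tool carry_out, never from a script. Its argument "series" is a list of rows, each a list of 7 numbers: the shift along the world's x, y, z each as a share of 0.025 m, from -1 to 1, then the turn, a rotation vector about the world's x, y, z each as a share of 0.1 rad, from -1 to 1, then the opening, from 0 (shut) to 1 (fully open). A call has 1 to 12 rows; each row shifts and turns the commanded pose from where the row before left it; what a row does not reach is not made up. A row lasts 1/10 s, in which the tool goes at most 50 mm and 8.59 degrees, less where a joint would pass 70% of its speed; a pose out of reach is approached as far as the arm can. A call with a number of a shift or a turn outside -1 to 1 is refused whole. A call with a gripper value outside its range is refused whole. The fingers move at their own pace and stop on an object; "grip_force" is the grip in N (left out, the last holds). Time passes only in rows, so rows that do not move let the fingers close. It gives the time, the measured TCP pose, the force and the opening at its end, in the units of the state.
- ctrl.get_obs(): the state, without advancing time (a new reading comes with each control period).
- ctrl.get_image(name): name is "scene" or "top" or "wrist"; returns a dict with "frame" (480x640x3 uint8, blue, green, red), "fx", "fy", "cx", "cy" (pixels), "R" (3x3) and "t" (3): a world point X has camera coordinates R X + t; the wrist camera has in their place "hand_eye" (4x4, takes a point from camera to tool coordinates, whose origin is the TCP and whose axes are the flange's). Camera axes: x right, y down, z forward; pixel columns grow to the right and rows downward; lengths in m; the calibration is good to about 2 mm. The wrist camera is an equidistant fisheye: a pixel r from the principal point sees the ray r / f radians off the axis. A picture is of the moment at which its call begins: read the wrist's pose just before it. There is no depth.
- ctrl.finish_job(): hands the job in, once; it reports no verdict.
Trained networks look in a picture, given as the dict that the camera call returned (one of the last four; its "shot" number tells which), for a name from the list of things; names that differ only in an ending like _2 or _b are one class to them, and where a whole thing is asked for, a point or a joint stands for the part that bears it (a point fixed in the world has none). Each returns a list of dicts, best first, with "p" (0 to 1); they miss things now and then, are a little off and sometimes report something else, mostly with a low value. They report only what shows in the picture. A call takes as long as a camera call.
- ctrl.trace(picture, name): "mask" (480x640 bool, what is visible of it) and "rect" ([left, top, width, height] as shares, 0 to 1, of the picture: columns of its width, rows of its height, round what is visible of it).
- ctrl.mark_of(picture, name): "position" ([column, row] as shares, 0 to 1, of the picture: columns of its width, rows of its height: a listed point, or the origin of a listed thing).
The state is a dict: "t": time; "q": joint angles; "dq": joint speeds; "effort": joint torques, N m; "tool_pos": TCP position; "tool_rot": TCP orientation; "contact_force": force on the tool from outside, world axes, zero at the start; "wrist_torque": the same for the moment, N m; "opening": finger opening in m.
Only numpy, scipy, OpenCV 4.12 (cv2) and the standard library are available. Lean on these libraries where they do the work, as an engineer would, in place of code of your own. Each camera call takes 0.05 s, during which the arm holds its last target.

TASK

Someone left the ear defenders standing on the lid of the clear drying box: first hang them by their headband over the level arm of the headset stand and let go of them. Then take the lid's bow handle, pull the lid free of its sticky rubber seal without letting it fly open (never more than 8 cm at the front edge), and finish still holding it ajar, steady, with a gap of 2 to 5 cm at the front edge, so that the pods inside breathe slowly. Leave the other things on the bench where they are.

Things in the scene. Friction and masses are not known exactly. Their poses are not given: they have to be found in the camera images.
- ear_defenders: Ear defenders (0.24 kg, rigid) standing on their two grey cups on the box lid, the headband arching up over them: 160 mm wide along their own y, 64 mm deep along x, 171 mm high. The origin is midway between the cups' undersides, z up; the headband lies in the y-z plane. The gap between the cups' black cushions is 76 mm wide (y = -38 to +38 mm).
- headband_top (a point): The top of the headband's crown, on its outer surface, 171 mm above the cups' undersides. There the band is 28 mm wide (along the ear defenders' x) and 14 mm thick with its grey padding, so its inner surface is 14 mm below this point. Fingers that grip it across its 28 mm width should reach no more than 11 mm below this point, to stay clear of the arm it is hung on.
- headset_stand: Dark steel headset stand, fixed: base plate 150 x 110 x 8 mm on the bench, an upright flat bar at its back end (x = +70 mm), and on it a level arm, a flat bar 22 mm wide and 8 mm thick, that runs from the upright towards the stand's own -x (towards the robot at yaw 0). Origin: on the bench below the middle of the arm; the arm runs along the stand's own x.
- stand_arm (a point): The middle of the arm's level part, on its upper surface, 222 mm above the bench. The level part reaches 50 mm either way along the stand's x; the free end (x = -66 mm) turns up, its tip 17 mm above the upper surface of the level part; the upright stands at x = +70 mm and ends level with the arm.
- drybox: Drying box with seed pods inside, fixed: clear rectangular tub with a grey rim, 165 x 215 mm (x, y), with a hinged lid of 169 x 219 x 10 mm that has a grey frame and a clear window. Origin: on the bench under the middle of the tub, z up; the front (dial, handle) faces the box's own -x, the hinge is at +x. The lid's underside is 78 mm and its top 88 mm above the bench when shut.
- drybox_lid (a joint): Lid opening (rad): 0 shut, grows as the front edge rises. The front edge is 172 mm from the hinge line: 0.12 rad is a 2 cm gap, 0.29 rad 5 cm, 0.47 rad 8 cm. A rubber lip seal holds it shut: the upward pull needed at the handle peaks at about 18 N in the first 0.02 rad, then drops; beyond 0.04 rad only the lid's weight (about 2.3 N at the handle) remains. It falls shut if let go.
- lid_handle (a point): Middle of the steel bow handle's bar: a round bar of 10 mm diameter along the box's own y, 84 mm straight between its bends, its axis 28 mm above the lid's top and 116 mm above the bench when shut, 64 mm in front of the middle of the box, 20 mm behind the lid's front edge. It moves with the lid; the round bar may turn between the fingers.
- lid_hinge_line (a point): Middle of the lid's hinge line, which runs along the box's own y, at the box's x = +87.5 mm, 78 mm above the bench. The handle bar is 152 mm in front of it and 38 mm above it when shut.
- vial_1: Small clear cup with a white cap, 34 mm wide and high, standing beside the stand's base; leave alone. Origin under its middle.
- wax_block: Green wax block, 34 x 62 x 22 mm, beside the stand's base; leave alone. Origin under its middle.
- tape_roll: Roll of masking tape lying flat, 100 mm across, 18 mm high; leave alone. Origin under its middle.
- cork_ball: Orange-brown ball with flats, 33 mm, on the bench in front of the stand; leave alone. Origin under its middle.
- steel_block: Small steel bench block, 50 x 50 x 18 mm, on the bench in front of the box; leave alone. Origin under its middle.
- seed_pod_1: Dry seed pod, 57 mm wide, 72 mm high, standing at the left; leave alone. Origin under its middle.

How it is judged:
By the outcome, as a careful person would: the job done as asked, in the order asked, and still so for the second after the job is handed in, while the arm keeps its last pose, push and grip.
It also fails if it takes over 61 s, if anything falls off the work surface, if the arm or the gripper's body presses on something with over 40 N, if the wrist force passes 120 N, or if a joint passes its speed limit or range.

## Working session

There is one attempt and no reset: what is moved stays moved. The work goes in short steps, Python scripts to look and compute and a tool call to move; the robot and the scene stay as the last step left them, time stands still between calls to the robot, and variables do not carry over. Pictures are saved under pics/ and viewed, and the job is handed in when it is done.

Besides the shell and the picture viewer there is one more tool, called after "Request:" by a JSON object that holds its "name" and its "arguments", one argument or row to a line. carry_out: Moves the arm, as the interface text tells. Shift numbers are shares of 0.025 m and turn numbers shares of 0.1 rad, none past 1 either way. Its arguments: {"type":"object","properties":{"series":{"type":"array"},"grip_force":{"type":"number"}},"required":["series"]}

```bash
ls; mkdir -p pics
cat > h.py <<'E'
import numpy as np,cv2
from scipy.spatial.transform import Rotation as R
from station import ctrl
def ray(im,px,obs=None):
    u,v=px
    if 'hand_eye' in im:
        dx,dy=(u-im['cx'])/im['fx'],(v-im['cy'])/im['fy'];r=np.hypot(dx,dy)
        d=np.array([dx/r*np.sin(r),dy/r*np.sin(r),np.cos(r)])
        H=np.array(im['hand_eye']);Rt=R.from_rotvec(obs['tool_rot']).as_matrix()
        return Rt@H[:3,3]+np.array(obs['tool_pos']),Rt@H[:3,:3]@d
    d=np.array([(u-im['cx'])/im['fx'],(v-im['cy'])/im['fy'],1.]);Rm=np.array(im['R']);t=np.array(im['t'])
    d/=np.linalg.norm(d)
    return -Rm.T@t,Rm.T@d
def tri(rays):
    A=np.zeros((3,3));b=np.zeros(3)
    for o,d in rays:
        P=np.eye(3)-np.outer(d,d);A+=P;b+=P@o
    X=np.linalg.solve(A,b)
    return X,[round(float(np.linalg.norm((np.eye(3)-np.outer(d,d))@(X-o))),4) for o,d in rays]
def proj(im,X):
    c=np.array(im['R'])@X+np.array(im['t']);return np.array([im['fx']*c[0]/c[2]+im['cx'],im['fy']*c[1]/c[2]+im['cy']])
E
python3 - <<'E'
from h import *
o=ctrl.get_obs();print({k:np.round(v,3) for k,v in o.items()},ctrl.pinch_z)
ims={}
for n in ('scene','top','wrist'):
    im=ctrl.get_image(n);ims[n]=im;cv2.imwrite(f'pics/{n}0.png',im['frame'])
    print(n,im['fx'],im['cx'],im['cy'])
names=['headband_top','stand_arm','lid_handle','lid_hinge_line','ear_defenders','headset_stand','drybox','vial_1','wax_block','tape_roll','cork_ball','steel_block','seed_pod_1']
for nm in names:
    rs=[]
    for n in ('scene','top','wrist'):
        m=ctrl.mark_of(ims[n],nm)
        if m:
            p=np.array(m[0]['position'])*[640,480];print(nm,n,np.round(p,1),round(m[0]['p'],2),len(m))
            if m[0]['p']>.3 and n!='wrist': rs.append(ray(ims[n],p,o))
    if len(rs)>1: X,e=tri(rs);print('   ',np.round(X,4),e)
E
```

```text
pics
{'t': np.float64(0.0), 'q': array([-1.422,  0.053,  1.614, -0.   ,  1.476, -0.119]), 'dq': array([ 0.   , -0.001,  0.001, -0.001, -0.002,  0.001]), 'effort': array([-1.0000e-03, -3.9368e+01, -3.7018e+01, -0.0000e+00,  7.0000e-03,
        0.0000e+00]), 'tool_pos': array([ 0.165, -0.602,  0.23 ]), 'tool_rot': array([-3.111, -0.419,  0.   ]), 'contact_force': array([-0.344, -0.267, -0.215]), 'wrist_torque': array([-0.032, -0.024,  0.034]), 'opening': np.float64(0.086)} 0.0187
scene 511.70050067974046 322.435631810268 244.91635584678946
top 573.6701090502704 330.933834081183 239.00706942465425
wrist 371.64829954431775 315.95956976152365 240.71404859823065
headband_top scene [183.4 345.2] 0.73 4
headband_top top [270.2 189.7] 0.94 2
    [ 0.7705  0.3403 -0.252 ] [0.08, 0.08]
stand_arm scene [419.5 179. ] 0.63 1
stand_arm top [471.1 229. ] 0.83 1
    [ 0.5526 -0.162   0.2234] [0.0019, 0.0019]
lid_handle scene [290.1 295.3] 0.93 1
lid_handle top [271.9 246. ] 0.67 2
    [0.5273 0.2269 0.1113] [0.001, 0.001]
lid_hinge_line scene [251.1 267. ] 0.91 2
lid_hinge_line top [275.6 180.1] 0.67
[... 431 characters left out ...]
 [370.6 247.5] 0.5 1
vial_1 top [413.1 221.2] 0.61 1
    [ 0.6091 -0.0851 -0.0018] [0.0019, 0.0019]
wax_block scene [420.7 220. ] 0.82 1
wax_block top [488.2 229.5] 0.79 1
    [ 0.592  -0.2526  0.0159] [0.0039, 0.0039]
tape_roll scene [206.8 377.7] 0.76 2
tape_roll top [179.5 252.4] 0.88 1
    [0.5234 0.4448 0.0062] [0.0009, 0.0009]
cork_ball scene [439.2 272.1] 0.56 2
cork_ball top [445.5 293.7] 0.7 1
    [ 4.405e-01 -1.609e-01 -4.000e-04] [0.002, 0.002]
steel_block scene [293.4 355.2] 0.79 1
steel_block top [260.3 281.3] 0.88 1
    [ 0.4644  0.2636 -0.0076] [0.0032, 0.0032]
seed_pod_1 scene [181.9 348.1] 0.86 1
seed_pod_1 top [178.3 208.5] 0.72 1
    [0.6242 0.4534 0.0032] [0.0001, 0.0001]
```

View pics/scene0.png

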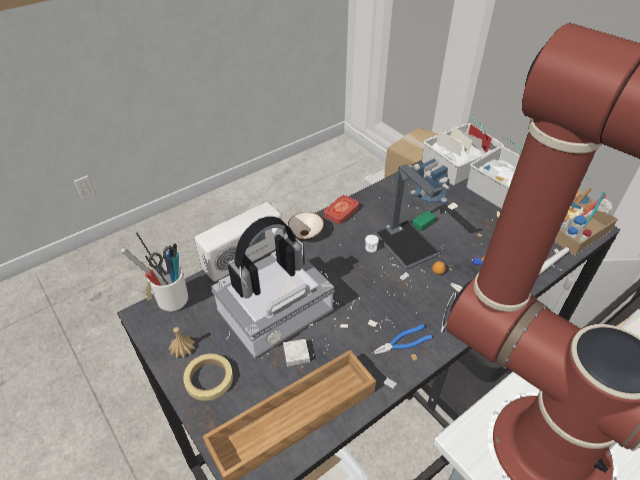

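View pics/top0.png

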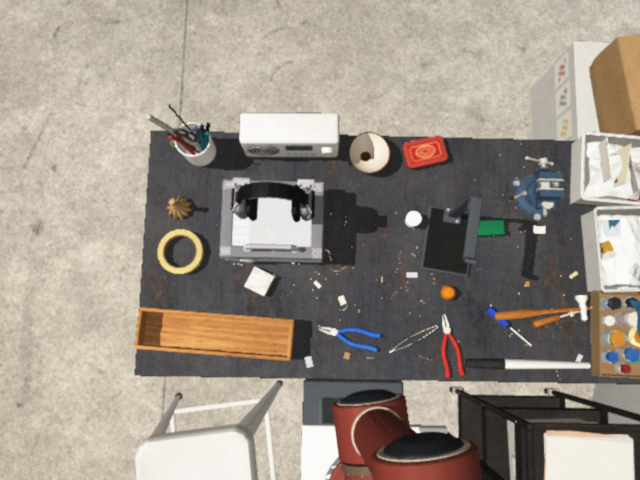

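Run:
```python
from h import *
ims={n:ctrl.get_image(n) for n in ('scene','top')}
for n in ims:
    for nm in ['headband_top','stand_arm','lid_handle','lid_hinge_line','drybox','headset_stand']:
        for m in ctrl.mark_of(ims[n],nm): print(nm,n,np.round(np.array(m['position'])*[640,480],1),round(m['p'],2))
    # expected: crown
    print('crown exp',n,proj(ims[n],np.array([.6157,.2252,.259])))
    for nm in ['ear_defenders','headset_stand','drybox','drybox_lid']:
        T=ctrl.trace(ims[n],nm)
        for t in T: print('tr',nm,n,round(t['p'],2),np.round(np.array(t['rect'])*[640,480,640,480]),cv2.minAreaRect(np.argwhere(t['mask'])[:,::-1].astype(np.float32)))
    big=cv2.resize(ims[n]['frame'][100:400,140:540],None,fx=2,fy=2,interpolation=cv2.INTER_CUBIC);cv2.imwrite(f'pics/{n}_z.png',big)
```

```text
headband_top scene [264.9 224.2] 0.97
stand_arm scene [418.3 178.6] 0.59
stand_arm scene [266.6 278.8] 0.22
lid_handle scene [288.4 295. ] 0.73
lid_hinge_line scene [251.1 266.4] 0.68
drybox scene [271.7 311.6] 0.61
headset_stand scene [409.4 246.3] 0.9
headset_stand scene [288.8 295.2] 0.16
crown exp scene [261.96314912 221.34683959]
tr ear_defenders scene 0.97 [227. 215.  76.  83.] ((261.5791320800781, 254.01419067382812), (66.86819458007812, 83.4659652709961), 61.50436782836914)
tr ear_defenders scene 0.51 [364. 232.  12.  19.] ((371.5, 242.5), (17.0, 13.0), 90.0)
tr headset_stand scene 0.6 [375. 160.  69. 113.] ((414.9443359375, 219.89404296875), (67.66915893554688, 99.15103912353516), 19.767168045043945)
tr drybox scene 0.71 [207. 252. 127. 104.] ((274.05584716796875, 296.27032470703125), (84.67707824707031, 111.75146484375), 58.671302795410156)
tr drybox_lid scene 0.82 [213. 253. 119.  82.] ((272.3367919921875, 286.7201843261719), (64.78341674804688, 105.81289672851562), 59.74356460571289)
headband_top top [268.5 190.7] 0.81
headband_top top [177.9 207.9] 0.31
stand_arm top [470.9 230.2] 0.84
lid_handle top [271.5 243.8] 0.67
lid_hinge_line top [273.6 178.1] 0.68
drybox top [274.  224.7] 0.92
headset_stand top [448.  246.7] 0.71
crown exp top [268.31155946 188.48616762]
tr ear_defenders top 0.74 [234. 182.  79.  42.] ((272.052734375, 201.81344604492188), (83.07353973388672, 38.29552459716797), 2.544804573059082)
tr headset_stand top 0.97 [423. 193.  58.  81.] ((450.5802001953125, 233.06826782226562), (53.279605865478516, 81.3215103149414), 6.709836483001709)
tr drybox top 0.88 [218. 176. 106.  88.] ((271.3453674316406, 220.4068603515625), (104.61981201171875, 84.84251403808594), 2.009553909301758)
tr drybox_lid top 0.73 [220. 176. 105.  82.] ((271.1231689453125, 219.19546508789062), (102.7354736328125, 78.51265716552734), 1.468800663948059)
```

The scene shows the ear defenders arched on the lid (crown about 265,224), with the handle at (289,295) and the stand at (418,179). The top view shows the crown at (269,190), the handle at (271,245) and the stand arm at (471,229).

View pics/top_z.png

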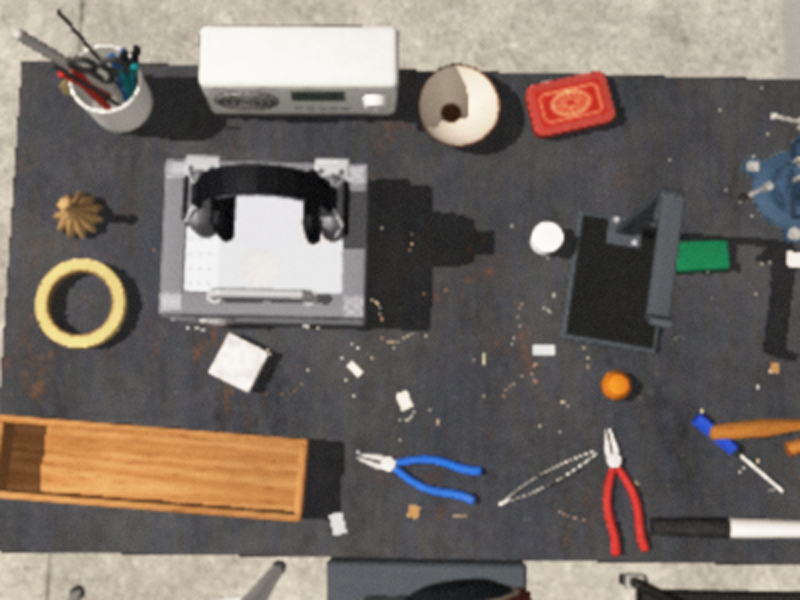

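View pics/scene_z.png

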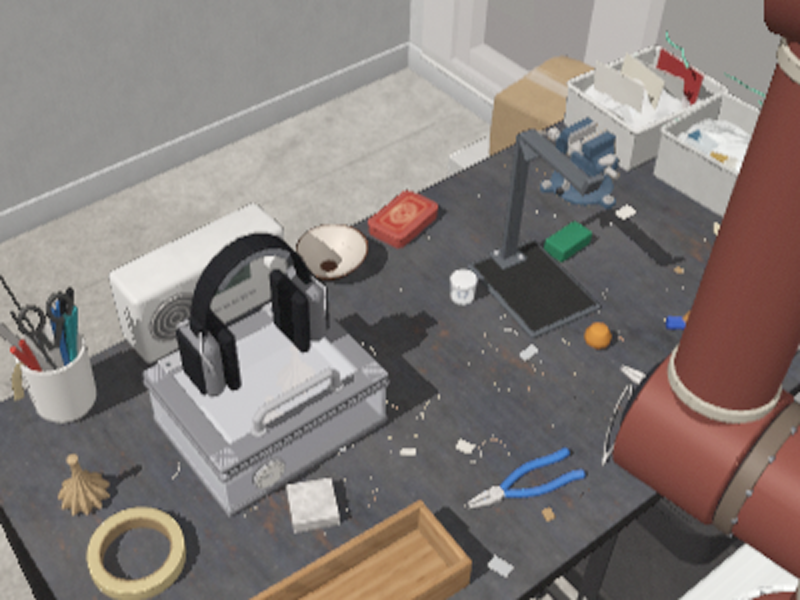

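Run:
```python
from h import *
ims={n:ctrl.get_image(n) for n in ('scene','top')}
for nm in ['headband_top','stand_arm','lid_handle','lid_hinge_line','ear_defenders','drybox','headset_stand']:
    X,e=tri([ray(ims[n],np.array(ctrl.mark_of(ims[n],nm)[0]['position'])*[640,480]) for n in ims]);print(nm,np.round(X,4),e)
t=ims['top']
print(t['R'],-np.array(t['R']).T@t['t'])
def onplane(px,z):
    o,d=ray(t,px);return o+d*(z-o[2])/d[2]
# yaw: min area rect edges
for nm,z in (('drybox',.07),('drybox_lid',.088),('headset_stand',.0),('ear_defenders',.15)):
    m=ctrl.trace(t,nm)[0]['mask'].astype(np.uint8)
    cs=max(cv2.findContours(m,0,1)[0],key=cv2.contourArea)
    P=np.array([onplane(p[0],z) for p in cs])[:,:2].astype(np.float32)
    print(nm,cv2.minAreaRect(P))
    cv2.imwrite(f'pics/m_{nm}.png',cv2.resize(m[150:320,180:520]*255,None,fx=2,fy=2))
```

```text
headband_top [0.615  0.2262 0.2627] [0.0007, 0.0007]
stand_arm [ 0.5527 -0.1614  0.2195] [0.002, 0.002]
lid_handle [0.5285 0.2289 0.1047] [0.0008, 0.0008]
lid_hinge_line [0.6838 0.2314 0.0671] [0.0052, 0.0052]
ear_defenders [0.6132 0.2227 0.0967] [0.0009, 0.0009]
drybox [0.5886 0.2355 0.0088] [0.0031, 0.0031]
headset_stand [ 0.5489 -0.1618  0.0194] [0.0056, 0.0056]
[[ 0.01862561 -0.9996033   0.02112655]
 [-0.98920538 -0.02149539 -0.14495059]
 [ 0.14534721 -0.01819871 -0.98921332]] [0.37079233 0.12655674 1.29925057]
drybox ((0.5902618169784546, 0.23418137431144714), (0.18530455231666565, 0.2244843989610672), 0.2443886250257492)
drybox_lid ((0.5896493196487427, 0.23310524225234985), (0.17404215037822723, 0.22043393552303314), 0.18903614580631256)
headset_stand ((0.5835753083229065, -0.17358779907226562), (0.12499023973941803, 0.19384317100048065), 83.0265884399414)
ear_defenders ((0.6138688921928406, 0.22673501074314117), (0.16907654702663422, 0.07941005378961563), 88.69635009765625)
```

Request:
{"name": "carry_out", "arguments": {
  "series": [
    [0.5, 1, 0.6, 0, 0, 0.4, 1],
    [0.5, 1, 0.6, 0, 0, 0.4, 1],
    [0.5, 1, 0.6, 0, 0, 0.4, 1],
    [0.5, 1, 0.6, 0, 0, 0.4, 1],
    [0.5, 1, 0.6, 0, 0, 0.4, 1],
    [0.5, 1, 0.6, 0, 0, 0.4, 1],
    [0.5, 1, 0.6, 0, 0, 0.4, 1],
    [0.5, 1, 0.6, 0, 0, 0.4, 1],
    [0.5, 1, 0.6, 0, 0, 0.4, 1],
    [0.5, 1, 0.6, 0, 0, 0.4, 1],
    [0.5, 1, 0.6, 0, 0, 0.4, 1],
    [0.5, 1, 0.6, 0, 0, 0.4, 1]
  ]
}}

```text
t: 5.4
tool_pos: [0.3157, -0.3016, 0.4121]
tool_rot: [2.923, 1.149, 0.0]
contact_force: [-0.2, 0.0, -0.6]
opening: 0.0853
```

Run:
```python
from h import *
o=ctrl.get_obs();im=ctrl.get_image('wrist');cv2.imwrite('pics/w1.png',im['frame']);print(np.round(o['tool_pos'],4),np.round(o['tool_rot'],3),o['t'],np.round(o['q'],2))
import pickle;pickle.dump((o,im),open('w1.pkl','wb'))
for nm in ['headband_top','stand_arm','lid_handle','headset_stand']:
    for m in ctrl.mark_of(im,nm): print(nm,np.round(np.array(m['position'])*[640,480],1),round(m['p'],2))
```

```text
[ 0.3157 -0.3016  0.4121] [2.923 1.149 0.   ] 5.4 [-0.93 -0.44  1.75  0.    1.84 -0.11]
headset_stand [355.5  15.2] 0.88
```

Request:
{"name": "carry_out", "arguments": {
  "series": [
    [0.4, 1, 0, 0, 0, 0.4, 1],
    [0.4, 1, 0, 0, 0, 0.4, 1],
    [0.4, 1, 0, 0, 0, 0.4, 1],
    [0.4, 1, 0, 0, 0, 0.4, 1],
    [0.4, 1, 0, 0, 0, 0.4, 1],
    [0.4, 1, 0, 0, 0, 0.4, 1],
    [0.4, 1, 0, 0, 0, 0.4, 1],
    [0.4, 1, 0, 0, 0, 0.4, 1],
    [0.4, 1, 0, 0, 0, 0.4, 1],
    [0.4, 1, 0, 0, 0, 0.4, 1],
    [0.4, 1, 0, 0, 0, 0.4, 1],
    [0.4, 1, 0, 0, 0, 0.4, 1]
  ]
}}

```text
t: 6.85
tool_pos: [0.4357, -0.0027, 0.4098]
tool_rot: [-2.567, -1.808, 0.003]
contact_force: [0.2, -0.7, -0.4]
opening: 0.0849
```

Run:
```python
from h import *
o=ctrl.get_obs();im=ctrl.get_image('wrist');cv2.imwrite('pics/w2.png',im['frame']);print(np.round(o['tool_pos'],4),np.round(o['tool_rot'],3),o['t'],np.round(o['q'],2))
import pickle;pickle.dump((o,im),open('w2.pkl','wb'))
for nm in ['headband_top','stand_arm','lid_handle']:
    for m in ctrl.mark_of(im,nm): print(nm,np.round(np.array(m['position'])*[640,480],1),round(m['p'],2))
```

```text
[ 0.4357 -0.0027  0.4098] [-2.567 -1.808  0.003] 6.85 [-0.18 -0.45  1.75 -0.    1.84  0.17]
stand_arm [466.1 317.7] 0.66
```

View pics/w1.png

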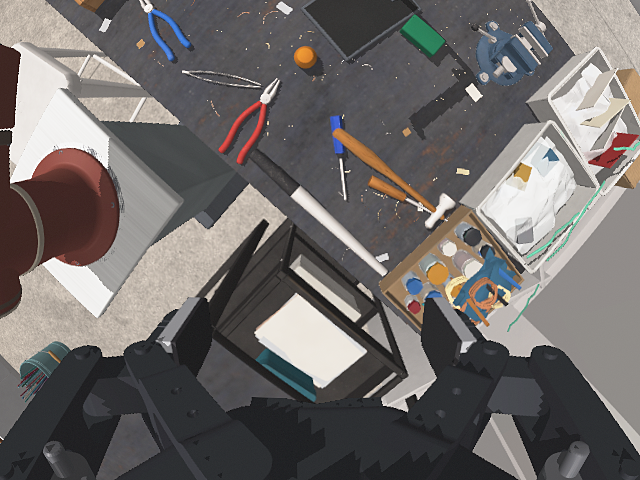

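View pics/w2.png

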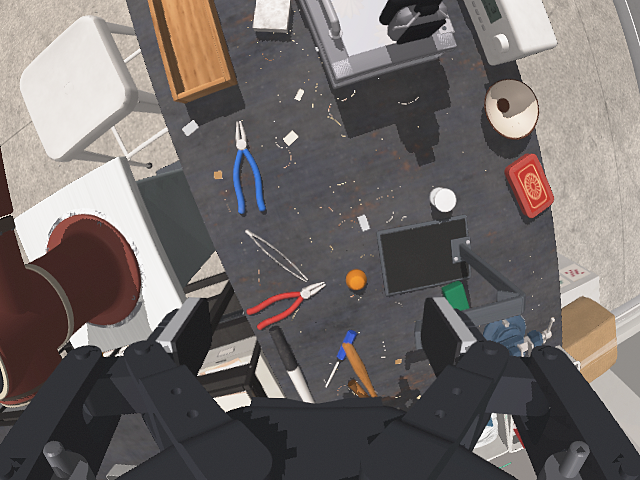

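In w2 the stand's plate has corners near (378,231), (466,217), (386,296) and (470,282). The ears are cut off at the top. I'll work out yaws and go on over the ears.

Request:
{"name": "carry_out", "arguments": {
  "series": [
    [0.7, 0.85, 0, 0, 0, 0.38, 1],
    [0.7, 0.85, 0, 0, 0, 0.38, 1],
    [0.7, 0.85, 0, 0, 0, 0.38, 1],
    [0.7, 0.85, 0, 0, 0, 0.38, 1],
    [0.7, 0.85, 0, 0, 0, 0.38, 1],
    [0.7, 0.85, 0, 0, 0, 0.38, 1],
    [0.7, 0.85, 0, 0, 0, 0.38, 1],
    [0.7, 0.85, 0, 0, 0, 0.38, 1],
    [0.7, 0.85, 0, 0, 0, 0.38, 1]
  ]
}}

```text
t: 7.95
tool_pos: [0.594, 0.1873, 0.4106]
tool_rot: [-2.224, -2.218, 0.002]
contact_force: [0.5, -0.5, 0.7]
opening: 0.0857
```

Run:
```python
from h import *
import pickle
o=ctrl.get_obs();im=ctrl.get_image('wrist');cv2.imwrite('pics/w3.png',im['frame']);print(np.round(o['tool_pos'],4),R.from_rotvec(o['tool_rot']).as_matrix().round(3),o['t'],np.round(o['q'],2))
pickle.dump((o,im),open('w3.pkl','wb'))
top=ctrl.get_image('top');pickle.dump(top,open('top.pkl','wb'))
for nm in ['headband_top','stand_arm','lid_handle']:
    for m in ctrl.mark_of(im,nm): print(nm,np.round(np.array(m['position'])*[640,480],1),round(m['p'],2))
def pl(r,z): o_,d=r;return (o_+d*(z-o_[2])/d[2]).round(4)
print('plate top'); 
for p in [(582,213),(565,335),(660,352)]: print(pl(ray(top,(p[0]/2+140,p[1]/2+100)),.008))
o2,i2=pickle.load(open('w2.pkl','rb'))
print('plate w2')
for p in [(378,231),(466,217),(386,296),(470,282)]: print(pl(ray(i2,p,o2),.008))
print('arm top view')
for p in [(660,195),(682,195),(650,322),(672,322)]: print(pl(ray(top,(p[0]/2+140,p[1]/2+100)),.222))
print('box corners top z.088')
for p in [(165,160),(367,165),(160,315),(367,320)]: print(pl(ray(top,(p[0]/2+140,p[1]/2+100)),.088))
```

```text
[0.594  0.1873 0.4106] [[ 0.003  1.    -0.001]
 [ 1.    -0.003 -0.001]
 [-0.001 -0.001 -1.   ]] 7.95 [ 0.19  0.    1.37 -0.    1.77  0.19]
headband_top [341.4 179.5] 0.69
lid_handle [258.7 162.6] 0.7
plate top
[ 0.6412 -0.1263  0.008 ]
[ 0.4998 -0.106   0.008 ]
[ 0.4827 -0.2139  0.008 ]
plate w2
[ 0.4993 -0.0986  0.008 ]
[ 0.6414 -0.1243  0.008 ]
[ 0.4806 -0.207   0.008 ]
[ 0.624  -0.2357  0.008 ]
arm top view
[ 0.6158 -0.16    0.222 ]
[ 0.6163 -0.1813  0.222 ]
[ 0.4924 -0.1484  0.222 ]
[ 0.4929 -0.1694  0.222 ]
box corners top z.088
[0.6724 0.3407 0.088 ]
[0.672  0.1227 0.088 ]
[0.5041 0.3382 0.088 ]
[0.5034 0.1192 0.088 ]
```

View pics/w3.png

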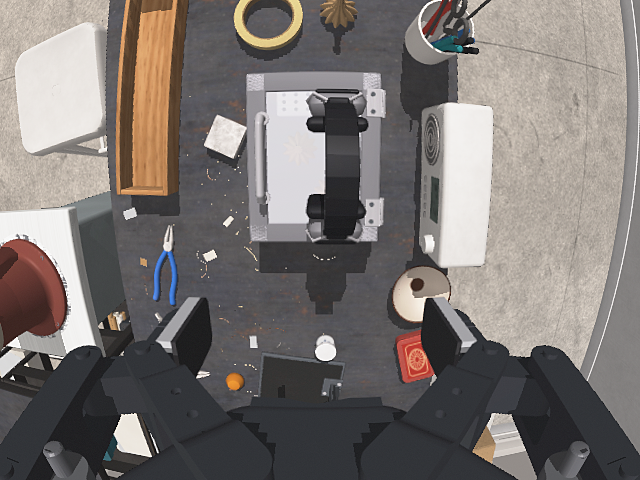

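The wrist view shows the band crown near (341,179) running almost exactly along the image column, which means yaw is near 0. The handle is at (259,163).

Run:
```python
from h import *
import pickle
o,im=pickle.load(open('w3.pkl','rb'));top=pickle.load(open('top.pkl','rb'))
def pl(r,z): o_,d=r;return (o_+d*(z-o_[2])/d[2]).round(4)
print('crown',pl(ray(im,(341.4,179.5),o),.259),'handle',pl(ray(im,(258.7,162.6),o),.116))
print('tri',tri([ray(im,(341.4,179.5),o),ray(top,(269,190.3))]))
print('tri h',tri([ray(im,(258.7,162.6),o),ray(top,(271.7,245))]))
# crude corner picks
for z,ps in ((.088,[(247,73),(383,73),(246,242),(380,242)]),(.116,[(262,116),(261,200)])):
    for p in ps: print(p,pl(ray(im,p,o),z))
cv2.imwrite('pics/w3z.png',cv2.resize(im['frame'][60:260,220:420],None,fx=3,fy=3,interpolation=cv2.INTER_CUBIC))
o2,i2=pickle.load(open('w2.pkl','rb'))
cv2.imwrite('pics/w2z.png',cv2.resize(i2['frame'][180:380,360:560],None,fx=3,fy=3,interpolation=cv2.INTER_CUBIC))
cv2.imwrite('pics/topz2.png',cv2.resize(top['frame'][180:290,410:500],None,fx=5,fy=5,interpolation=cv2.INTER_CUBIC))
```

```text
crown [0.613  0.2241 0.259 ] handle [0.5251 0.2293 0.116 ]
tri (array([0.61305795, 0.22393587, 0.25637126]), [0.0002, 0.0002])
tri h (array([0.52734483, 0.22832014, 0.12553337]), [0.0017, 0.0017])
(247, 73) [0.5071 0.3423 0.088 ]
(383, 73) [0.676  0.3417 0.088 ]
(246, 242) [0.5001 0.124  0.088 ]
(380, 242) [0.6764 0.1237 0.088 ]
(262, 116) [0.5299 0.2844 0.116 ]
(261, 200) [0.5266 0.1843 0.116 ]
```

View pics/w3z.png

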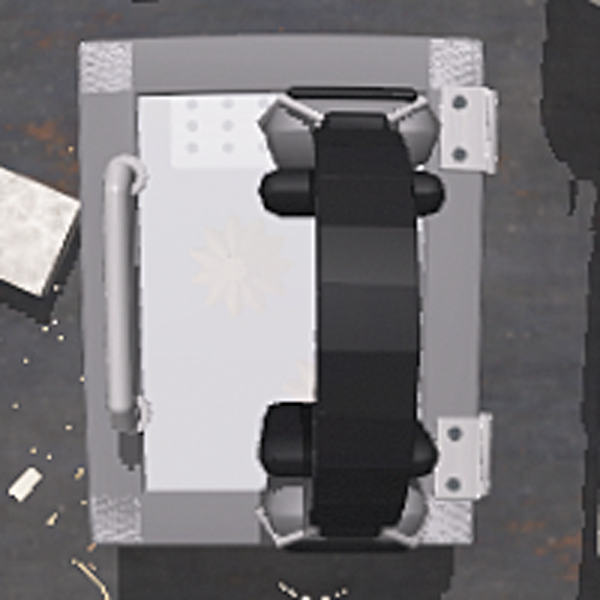

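View pics/topz2.png

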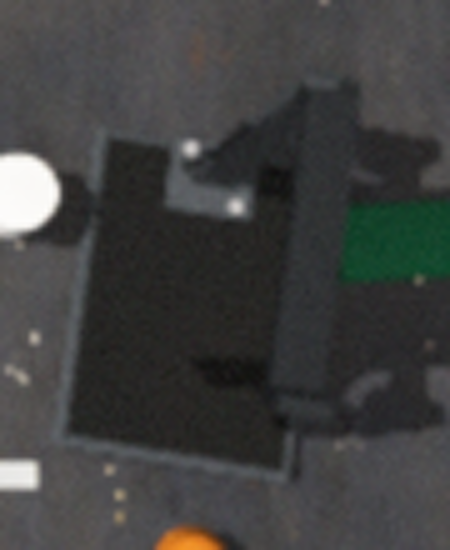

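View pics/w2z.png

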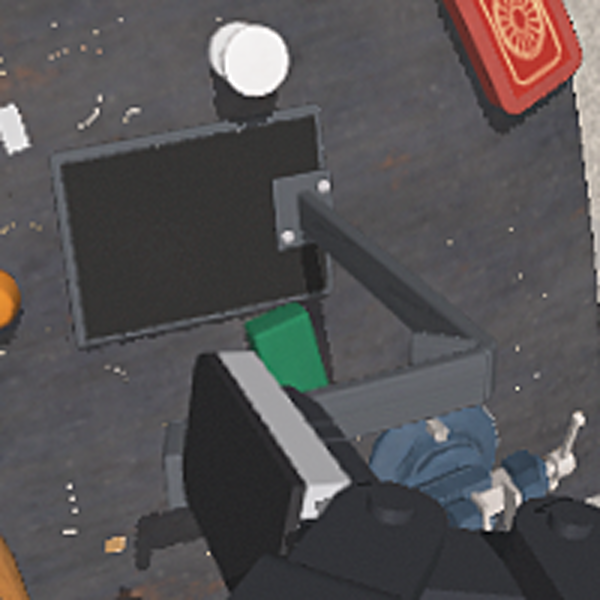

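Request:
{"name": "carry_out", "arguments": {
  "series": [
    [0.2, 0.4, -0.6, 0, 0, 0, 1],
    [0.2, 0.4, -1, 0, 0, 0, 1],
    [0.2, 0.4, -1, 0, 0, 0, 1],
    [0.2, 0.29, -1, 0, 0, 0, 1],
    [0, 0, -1, 0, 0, 0, 1],
    [0, 0, -0.8, 0, 0, 0, 1],
    [0, 0, -0.6, 0, 0, 0, 1],
    [0, 0, -0.4, 0, 0, 0, 1],
    [0, 0, 0, 0, 0, 0, 1]
  ]
}}

```text
t: 9.1
tool_pos: [0.6121, 0.2254, 0.2493]
tool_rot: [-2.222, -2.219, 0.004]
contact_force: [0.4, -0.8, -0.8]
opening: 0.0855
```

Run:
```python
from h import *
import pickle
o=ctrl.get_obs();im=ctrl.get_image('scene');cv2.imwrite('pics/s4.png',cv2.resize(im['frame'][130:350,180:400],None,fx=2.7,fy=2.7,interpolation=cv2.INTER_CUBIC));print(np.round(o['tool_pos'],4),o['t'],np.round(o['contact_force'],1))
w=ctrl.get_image('wrist');cv2.imwrite('pics/w4.png',w['frame'])
top=pickle.load(open('top.pkl','rb'))
def pl(r,z): o_,d=r;return (o_+d*(z-o_[2])/d[2]).round(4)
for p in [(300,92),(357,90),(272,395),(327,400)]: print(pl(ray(top,(p[0]/5+410,p[1]/5+180)),.222))
```

```text
[0.6121 0.2254 0.2493] 9.1 [ 0.4 -0.8 -0.8]
[ 0.614  -0.1599  0.222 ]
[ 0.6153 -0.1821  0.222 ]
[ 0.4962 -0.1473  0.222 ]
[ 0.4948 -0.1683  0.222 ]
```

View pics/s4.png

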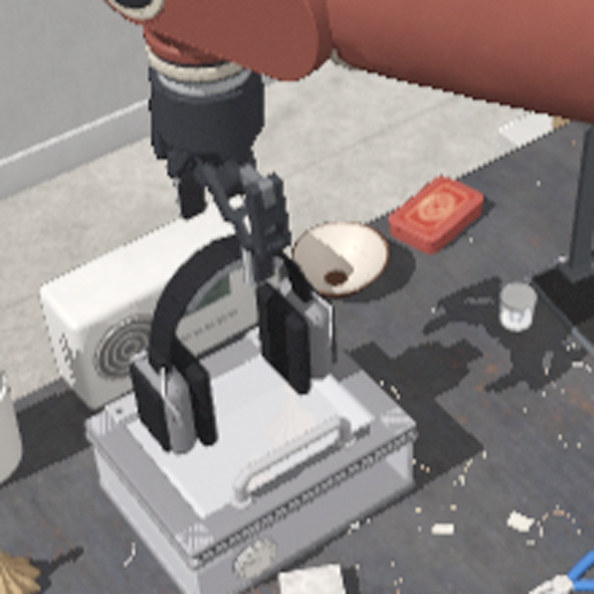

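View pics/w4.png

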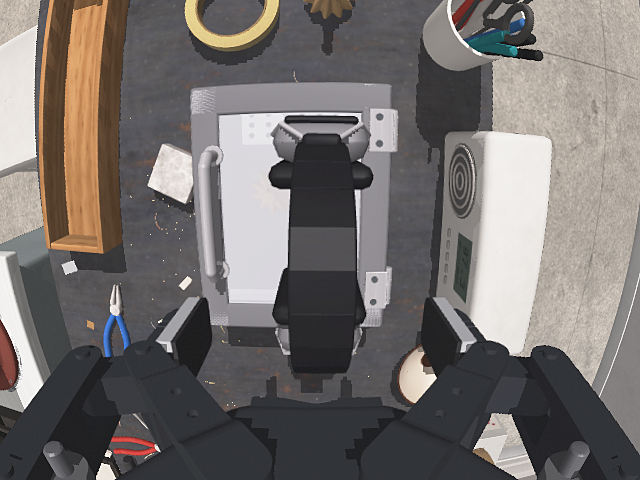

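The fingers straddle the crown on both sides, at (185,330) and (450,330) in the wrist view with the band between. I'll close now.

Request:
{"name": "carry_out", "arguments": {
  "series": [
    [0, 0, 0, 0, 0, 0, 0],
    [0, 0, 0, 0, 0, 0, 0],
    [0, 0, 0, 0, 0, 0, 0],
    [0, 0, 0, 0, 0, 0, 0],
    [0, 0, 0, 0, 0, 0, 0],
    [0, 0, 0, 0, 0, 0, 0],
    [0, 0, 0, 0, 0, 0, 0],
    [0, 0, 0, 0, 0, 0, 0]
  ],
  "grip_force": 50
}}

```text
t: 10.0
tool_pos: [0.6133, 0.2259, 0.2521]
tool_rot: [2.222, 2.22, 0.002]
contact_force: [0.7, 0.2, 3.9]
opening: 0.0265
```

Request:
{"name": "carry_out", "arguments": {
  "series": [
    [0, 0, 0.3, 0, 0, 0, 0],
    [0, 0, 0.5, 0, 0, 0, 0],
    [0, 0, 0.8, 0, 0, 0, 0],
    [0, 0, 1, 0, 0, 0, 0],
    [0, 0, 1, 0, 0, 0, 0],
    [0, 0, 1, 0, 0, 0, 0],
    [0, 0, 1, 0, 0, 0, 0],
    [0, 0, 0.6, 0, 0, 0, 0],
    [0, 0, 0.3, 0, 0, 0, 0],
    [0, 0, 0, 0, 0, 0, 0]
  ]
}}

```text
t: 11.0
tool_pos: [0.613, 0.2258, 0.4146]
tool_rot: [2.222, 2.22, 0.002]
contact_force: [-0.1, -0.1, -2.4]
opening: 0.0263
```

Run:
```python
from h import *
o=ctrl.get_obs();im=ctrl.get_image('scene');cv2.imwrite('pics/s5.png',cv2.resize(im['frame'][90:350,180:400],None,fx=2.3,fy=2.3,interpolation=cv2.INTER_CUBIC));print(np.round(o['tool_pos'],4),o['t'],np.round(o['contact_force'],1),np.round(o['wrist_torque'],2),o['opening'])
m=ctrl.mark_of(im,'headband_top');print(m)
```

```text
[0.613  0.2258 0.4146] 11.0 [-0.1 -0.1 -2.4] [-0.01 -0.05 -0.01] 0.026259229681907997
[{'position': [0.3981, 0.3277], 'p': 0.9}]
```

View pics/s5.png

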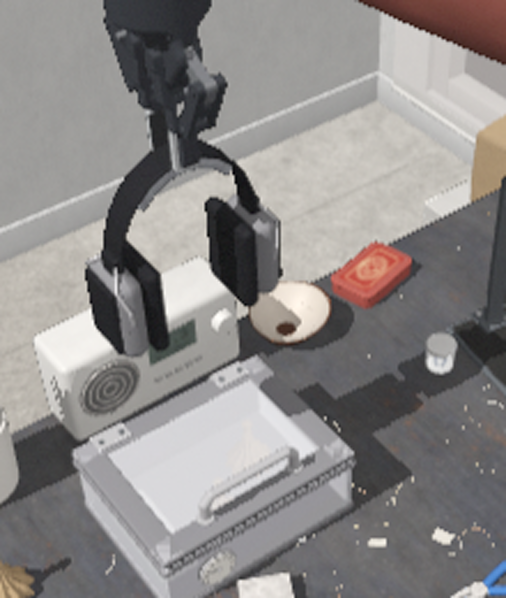

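The ears are held (force -2.4 N, which matches their weight). The lid is clear. I'll measure the stand more finely.

Run:
```python
from h import *
import pickle
D={}
for n,(x0,y0,w,h,s) in dict(scene=(360,145,100,140,5),top=(400,170,110,110,6)).items():
    im=ctrl.get_image(n);D[n]=im
    f=im['frame'].copy()
    big=cv2.resize(f[y0:y0+h,x0:x0+w],None,fx=s,fy=s,interpolation=cv2.INTER_CUBIC)
    cam_pose=(.558,-.166,np.deg2rad(-9))
    X0,Y0,ps=cam_pose
    def W(p):
        c,sn=np.cos(ps),np.sin(ps);return np.array([X0+c*p[0]-sn*p[1],Y0+sn*p[0]+c*p[1],p[2]])
    def poly(pts,col):
        q=[((proj(im,W(p))-[x0,y0]+.5)*s-.5).astype(int) for p in pts]
        cv2.polylines(big,[np.array(q)],True,col,1)
    poly([(-.075,-.055,.008),(.075,-.055,.008),(.075,.055,.008),(-.075,.055,.008)],(0,0,255))
    poly([(-.05,-.011,.222),(.07,-.011,.222),(.07,.011,.222),(-.05,.011,.222)],(0,255,255))
    cv2.imwrite(f'pics/{n}6.png',big)
pickle.dump(D,open('stand.pkl','wb'))
```

```text
(no output)
```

View pics/scene6.png

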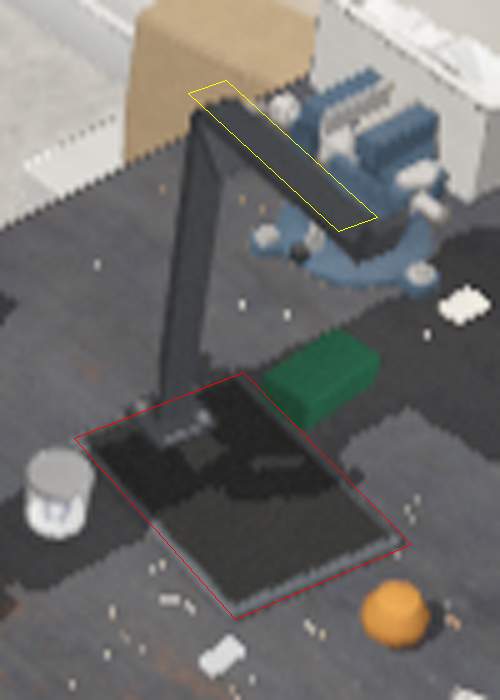

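View pics/top6.png

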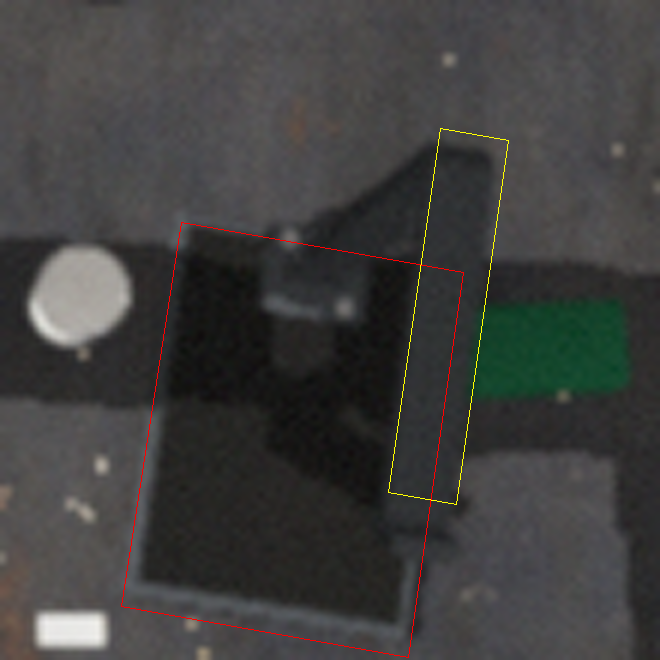

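Request:
{"name": "carry_out", "arguments": {
  "series": [
    [0, 0, 0.5, 0, 0, 0, 0],
    [-0.1, -0.2, 0.5, 0, 0, -0.06, 0],
    [-0.1, -0.4, 0.2, 0, 0, -0.06, 0],
    [-0.1, -0.6, 0, 0, 0, -0.06, 0],
    [-0.1, -0.8, 0, 0, 0, -0.06, 0],
    [-0.1, -0.8, 0, 0, 0, -0.06, 0],
    [-0.1, -0.8, 0, 0, 0, -0.06, 0],
    [-0.1, -0.8, 0, 0, 0, -0.06, 0],
    [-0.1, -0.8, 0, 0, 0, -0.06, 0],
    [-0.1, -0.8, 0, 0, 0, -0.06, 0],
    [-0.1, -0.8, 0, 0, 0, -0.06, 0],
    [-0.1, -0.8, 0, 0, 0, -0.06, 0]
  ]
}}

```text
t: 12.4
tool_pos: [0.5846, 0.0338, 0.4437]
tool_rot: [2.296, 2.144, -0.001]
contact_force: [0.6, 0.7, -1.5]
opening: 0.0262
```

Request:
{"name": "carry_out", "arguments": {
  "series": [
    [-0.1, -0.8, 0, 0, 0, -0.06, 0],
    [-0.1, -0.8, 0, 0, 0, -0.06, 0],
    [-0.1, -0.8, 0, 0, 0, -0.06, 0],
    [-0.1, -0.8, 0, 0, 0, -0.06, 0],
    [-0.1, -0.8, 0, 0, 0, -0.06, 0],
    [-0.1, -0.8, 0, 0, 0, -0.06, 0],
    [-0.1, -0.8, 0, 0, 0, -0.06, 0],
    [-0.1, -0.8, 0, 0, 0, -0.06, 0],
    [-0.1, -0.7, 0, 0, 0, -0.06, 0],
    [-0.1, -0.5, 0, 0, 0, -0.06, 0],
    [-0.1, -0.3, 0, 0, 0, -0.06, 0],
    [-0.1, -0.1, 0, 0, 0, -0.06, 0]
  ]
}}

```text
t: 13.6
tool_pos: [0.5549, -0.165, 0.4437]
tool_rot: [-2.372, -2.06, 0.0]
contact_force: [0.3, 0.2, -1.9]
opening: 0.0264
```

Run:
```python
from h import *
o=ctrl.get_obs();print(np.round(o['tool_pos'],4),np.round(o['tool_rot'],3),o['t'],np.round(o['contact_force'],1),np.round(o['wrist_torque'],2),o['opening'])
im=ctrl.get_image('scene');cv2.imwrite('pics/s7.png',cv2.resize(im['frame'][60:300,320:520],None,fx=2.5,fy=2.5,interpolation=cv2.INTER_CUBIC))
im=ctrl.get_image('top');cv2.imwrite('pics/t7.png',cv2.resize(im['frame'][140:320,360:560],None,fx=3,fy=3,interpolation=cv2.INTER_CUBIC))
im=ctrl.get_image('wrist');cv2.imwrite('pics/w7.png',im['frame'])
```

```text
[ 0.5549 -0.165   0.4437] [-2.372 -2.06   0.   ] 13.6 [ 0.3  0.2 -1.9] [ 0.03 -0.01 -0.01] 0.02644810463045778
```

View pics/s7.png

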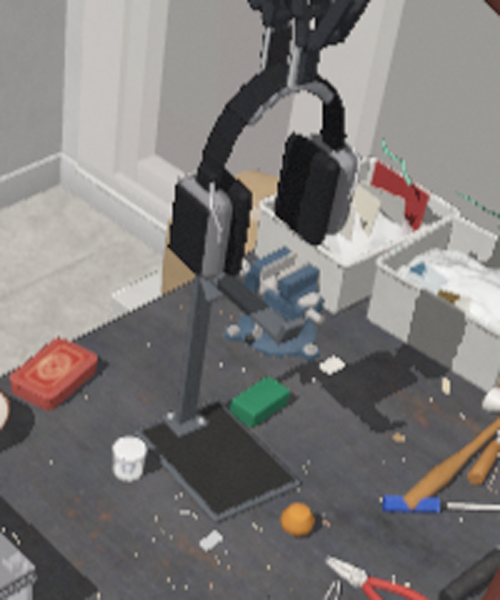

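View pics/t7.png

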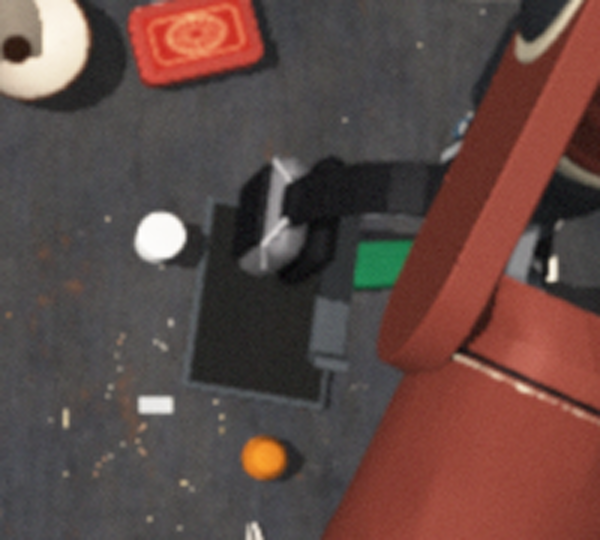

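View pics/w7.png

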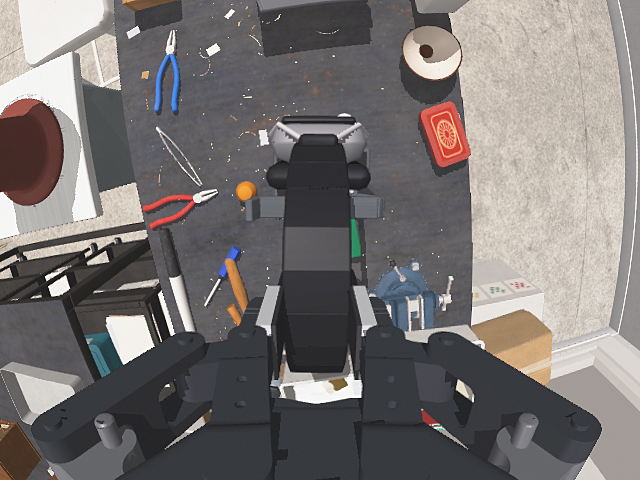

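The wrist view shows the stand arm level across the picture from (247,208) to (383,207) on both sides of the band (centre 317). Yaw and along-arm position are good. Now the lateral check.

Run:
```python
from h import *
o=ctrl.get_obs();im=ctrl.get_image('wrist')
cv2.imwrite('pics/w8.png',cv2.resize(im['frame'][130:290,220:420],None,fx=4,fy=4,interpolation=cv2.INTER_CUBIC))
Rt=R.from_rotvec(o['tool_rot'])
for p in [(247,208),(268,208),(375,207),(383,207)]:
    a,d=ray(im,p,o);X=a+d*(.222-a[2])/d[2];print(p,X.round(4),'in tool',Rt.inv().apply(X-o['tool_pos']).round(4))
for zc in (.12,): # cups y check
    for p in [(318,122)]:
        a,d=ray(im,p,o);X=a+d*(.3-a[2])/d[2];print(p,X.round(4),Rt.inv().apply(X-o['tool_pos']).round(4))
```

```text
(247, 208) [ 0.4853 -0.1532  0.222 ] in tool [ 0.0008 -0.0708  0.222 ]
(268, 208) [ 0.5066 -0.1564  0.222 ] in tool [ 0.0006 -0.0493  0.222 ]
(375, 207) [ 0.613  -0.1701  0.222 ] in tool [0.0018 0.058  0.222 ]
(383, 207) [ 0.6212 -0.1711  0.222 ] in tool [0.0019 0.0662 0.222 ]
(318, 122) [ 0.567  -0.0826  0.3   ] [0.082  0.0003 0.144 ]
```

View pics/w8.png

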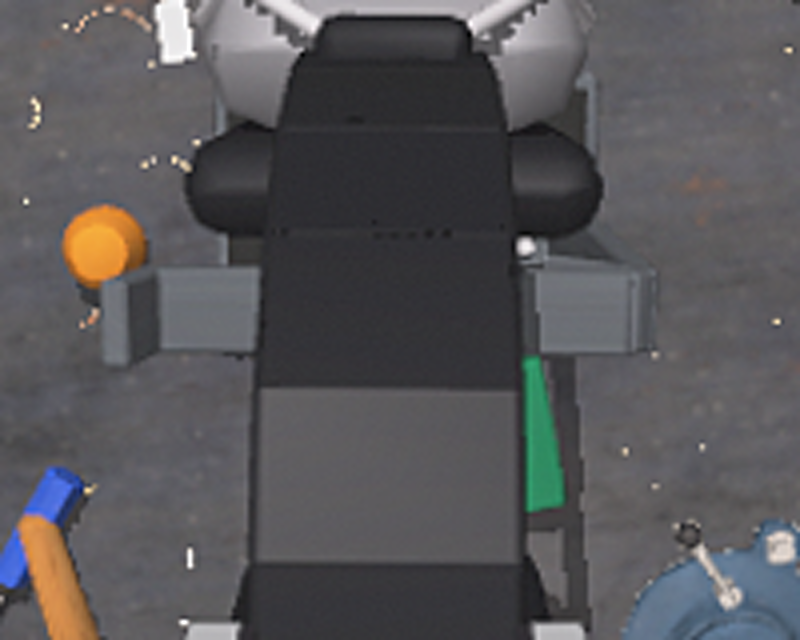

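Request:
{"name": "carry_out", "arguments": {
  "series": [
    [0, 0, -0.4, 0, 0, 0, 0],
    [0, 0, -0.8, 0, 0, 0, 0],
    [0, 0, -1, 0, 0, 0, 0],
    [0, 0, -1, 0, 0, 0, 0],
    [0, 0, -1, 0, 0, 0, 0],
    [0, 0, -1, 0, 0, 0, 0],
    [0, 0, -1, 0, 0, 0, 0],
    [0, 0, -0.8, 0, 0, 0, 0],
    [0, 0, -0.5, 0, 0, 0, 0],
    [0, 0, -0.3, 0, 0, 0, 0],
    [0, 0, -0.15, 0, 0, 0, 0],
    [0, 0, 0, 0, 0, 0, 0]
  ]
}}

```text
t: 15.0
tool_pos: [0.5555, -0.1642, 0.2452]
tool_rot: [2.37, 2.062, 0.0]
contact_force: [-0.1, -1.2, -2.7]
opening: 0.0263
```

Request:
{"name": "carry_out", "arguments": {
  "series": [
    [0, 0, -0.15, 0, 0, 0, 0],
    [0, 0, -0.15, 0, 0, 0, 0],
    [0, 0, -0.15, 0, 0, 0, 0],
    [0, 0, 0, 0, 0, 0, 0]
  ]
}}

```text
t: 15.4
tool_pos: [0.5551, -0.1641, 0.2331]
tool_rot: [-2.37, -2.061, 0.001]
contact_force: [-0.3, 0.3, -3.2]
opening: 0.026
```

Request:
{"name": "carry_out", "arguments": {
  "series": [
    [0, 0, -0.06, 0, 0, 0, 0],
    [0, 0, -0.06, 0, 0, 0, 0],
    [0, 0, 0, 0, 0, 0, 0]
  ]
}}

```text
t: 15.7
tool_pos: [0.5555, -0.1643, 0.2309]
tool_rot: [2.37, 2.062, 0.0]
contact_force: [0.1, -0.3, -2.5]
opening: 0.0261
```

Run:
```python
from h import *
o=ctrl.get_obs();print(np.round(o['tool_pos'],4),o['t'],np.round(o['contact_force'],1),np.round(o['wrist_torque'],2))
im=ctrl.get_image('scene');cv2.imwrite('pics/s9.png',cv2.resize(im['frame'][100:300,320:520],None,fx=3,fy=3,interpolation=cv2.INTER_CUBIC))
```

```text
[ 0.5555 -0.1643  0.2309] 15.7 [ 0.1 -0.3 -2.5] [-0.02  0.02  0.03]
```

View pics/s9.png

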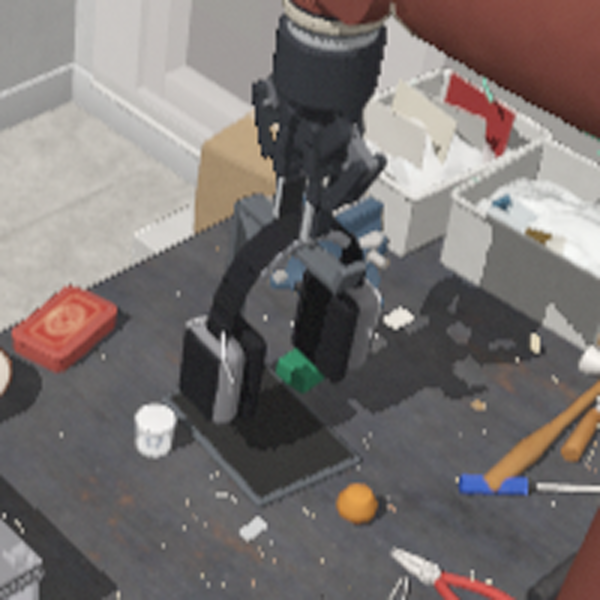

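The band straddles the arm near its middle, not touching yet. I'll feel downward.

Request:
{"name": "carry_out", "arguments": {
  "series": [
    [0, 0, -0.05, 0, 0, 0, 0],
    [0, 0, 0, 0, 0, 0, 0]
  ]
}}

```text
t: 15.95
tool_pos: [0.5556, -0.1644, 0.2307]
tool_rot: [2.37, 2.061, 0.0]
contact_force: [-2.8, 0.5, 2.5]
opening: 0.0262
```

Request:
{"name": "carry_out", "arguments": {
  "series": [
    [0, 0, -0.05, 0, 0, 0, 0],
    [0, 0, 0, 0, 0, 0, 0]
  ]
}}

```text
t: 16.15
tool_pos: [0.5556, -0.1644, 0.2305]
tool_rot: [2.369, 2.061, 0.0]
contact_force: [-3.8, 1.2, 7.0]
opening: 0.0266
```

Request:
{"name": "carry_out", "arguments": {
  "series": [
    [0, 0, 0.03, 0, 0, 0, 0],
    [0, 0, 0, 0, 0, 0, 0.65],
    [0, 0, 0, 0, 0, 0, 0.65],
    [0, 0, 0, 0, 0, 0, 0.65],
    [0, 0, 0, 0, 0, 0, 0.65],
    [0, 0, 0, 0, 0, 0, 0.65],
    [0, 0, 0, 0, 0, 0, 0.65]
  ]
}}

```text
t: 16.85
tool_pos: [0.5554, -0.1642, 0.2289]
tool_rot: [-2.37, -2.062, 0.0]
contact_force: [0.2, 0.2, 0.5]
opening: 0.0555
```

Run:
```python
from h import *
o=ctrl.get_obs();print(np.round(o['tool_pos'],4),o['t'],np.round(o['contact_force'],1),o['opening'])
im=ctrl.get_image('wrist');cv2.imwrite('pics/w10.png',im['frame'])
im=ctrl.get_image('scene');cv2.imwrite('pics/s10.png',cv2.resize(im['frame'][100:300,320:520],None,fx=3,fy=3,interpolation=cv2.INTER_CUBIC))
```

```text
[ 0.5554 -0.1642  0.2289] 16.85 [0.2 0.2 0.5] 0.05547045130403324
```

View pics/w10.png

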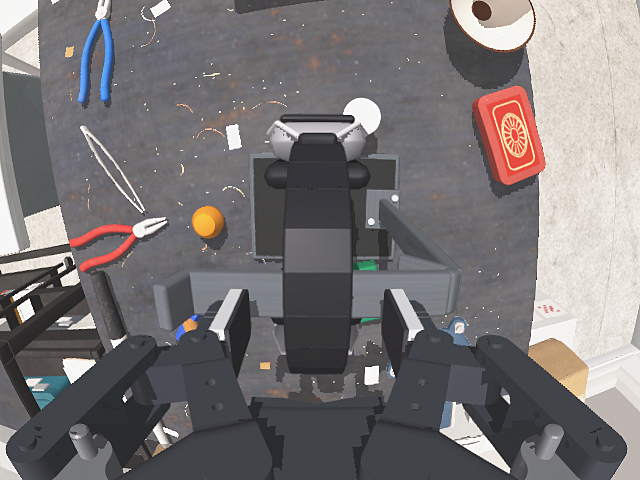

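View pics/s10.png

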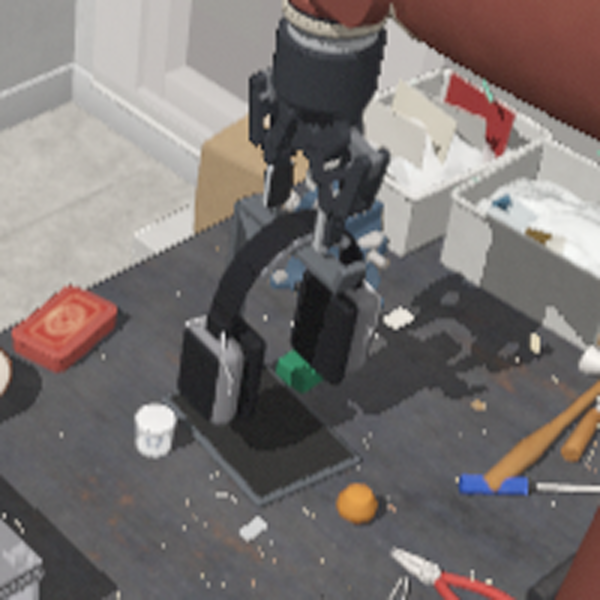

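It hangs freely on the arm and the fingers are clear (wrist view: pads at 240 and 395, band 285–352). I'll rise and go to the handle.

Request:
{"name": "carry_out", "arguments": {
  "series": [
    [0, 0, 0.2, 0, 0, 0, 0.65],
    [0, 0, 0.4, 0, 0, 0, 0.65],
    [0, 0, 0.6, 0, 0, 0, 0.65],
    [0, 0, 1, 0, 0, 0, 0.65],
    [0, 0, 1, 0, 0, 0, 0.65],
    [0, 0, 0.8, 0, 0, 0, 0.65],
    [-0.07, 0.5, 0, 0, 0, 0.1, 0.65],
    [-0.07, 1, 0, 0, 0, 0.1, 0.65],
    [-0.07, 1, 0, 0, 0, 0.1, 0.65],
    [-0.07, 1, 0, 0, 0, 0.1, 0.65],
    [-0.07, 1, 0, 0, 0, 0.1, 0.65],
    [-0.07, 1, 0, 0, 0, 0.1, 0.65]
  ]
}}

```text
t: 18.15
tool_pos: [0.5442, -0.0249, 0.3284]
tool_rot: [-2.306, -2.133, 0.0]
contact_force: [0.3, -0.3, 1.0]
opening: 0.0554
```

Request:
{"name": "carry_out", "arguments": {
  "series": [
    [-0.07, 1, 0, 0, 0, 0.08, 0.65],
    [-0.07, 1, 0, 0, 0, 0.08, 0.65],
    [-0.07, 1, 0, 0, 0, 0.08, 0.65],
    [-0.07, 1, 0, 0, 0, 0.08, 0.65],
    [-0.07, 1, -0.4, 0, 0, 0.08, 0.65],
    [-0.07, 1, -0.8, 0, 0, 0.08, 0.65],
    [-0.07, 1, -0.8, 0, 0, 0.08, 0.65],
    [-0.07, 0.8, -0.8, 0, 0, 0.08, 0.65],
    [-0.07, 0.5, -0.8, 0, 0, 0.08, 0.65],
    [-0.07, 0.3, -0.6, 0, 0, 0.08, 0.65],
    [0, 0, 0, 0, 0, 0, 0.65]
  ]
}}

```text
t: 19.25
tool_pos: [0.5251, 0.1889, 0.2207]
tool_rot: [-2.216, -2.222, 0.008]
contact_force: [0.1, -1.2, 0.7]
opening: 0.0551
```

Run:
```python
from h import *
import pickle
o=ctrl.get_obs();im=ctrl.get_image('wrist');cv2.imwrite('pics/w11.png',im['frame'])
print(np.round(o['tool_pos'],4),R.from_rotvec(o['tool_rot']).as_matrix().round(3).tolist(),o['t'])
pickle.dump((o,im),open('w11.pkl','wb'))
for nm in ['lid_handle']:
    for m in ctrl.mark_of(im,nm):
        p=np.array(m['position'])*[640,480];a,d=ray(im,p,o);print(nm,p.round(1),round(m['p'],2),(a+d*(.116-a[2])/d[2]).round(4))
o3,i3=pickle.load(open('w3.pkl','rb'))
m=ctrl.mark_of(im,'lid_handle')
if m: print(tri([ray(im,np.array(m[0]['position'])*[640,480],o),ray(i3,(258.7,162.6),o3)]))
s=ctrl.get_image('scene');cv2.imwrite('pics/s11.png',s['frame'])
```

```text
[0.5251 0.1889 0.2207] [[-0.003, 1.0, -0.006], [1.0, 0.003, -0.001], [-0.001, -0.006, -1.0]] 19.25
lid_handle [318.8 176.7] 0.63 [0.5252 0.2328 0.116 ]
(array([0.52478625, 0.23061757, 0.11131842]), [0.0017, 0.0017])
```

View pics/w11.png

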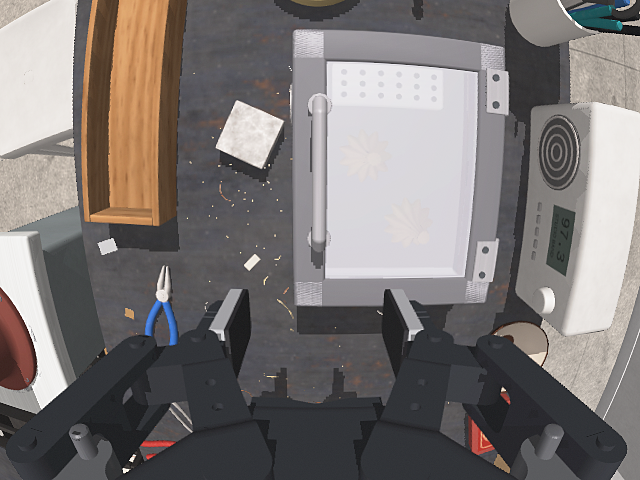

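View pics/s11.png

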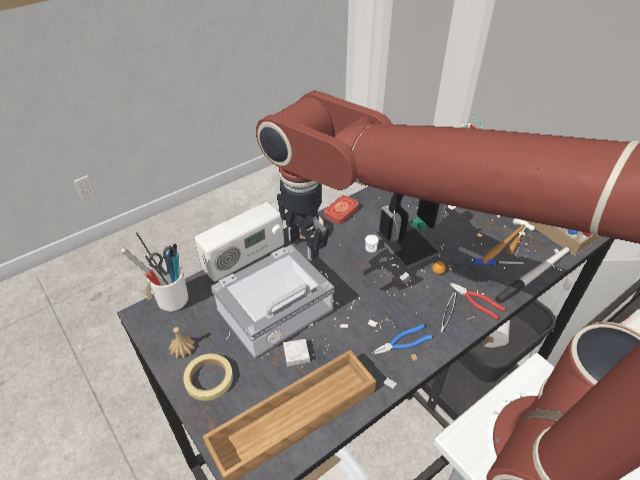

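The handle bar runs straight along the column at 318 (rows 100–240), with its middle at about (0.525, 0.231). Moving onto it.

Request:
{"name": "carry_out", "arguments": {
  "series": [
    [0, 0.6, -0.3, 0, 0, 0, 0.65],
    [0, 0.6, -0.6, 0, 0, 0, 0.65],
    [0, 0.4, -0.8, 0, 0, 0, 0.65],
    [0, 0.08, -0.8, 0, 0, 0, 0.65],
    [0, 0, -0.8, 0, 0, 0, 0.65],
    [0, 0, -0.6, 0, 0, 0, 0.65],
    [0, 0, -0.5, 0, 0, 0, 0.65],
    [0, 0, -0.3, 0, 0, 0, 0.65],
    [0, 0, -0.1, 0, 0, 0, 0.65],
    [0, 0, 0, 0, 0, 0, 0.65]
  ]
}}

```text
t: 20.45
tool_pos: [0.5276, 0.2303, 0.1042]
tool_rot: [2.221, 2.222, 0.0]
contact_force: [-0.1, -0.4, 0.5]
opening: 0.0552
```

Run:
```python
from h import *
o=ctrl.get_obs();im=ctrl.get_image('wrist');cv2.imwrite('pics/w12.png',im['frame'])
print(np.round(o['tool_pos'],4),np.round(o['contact_force'],1),o['t'])
im=ctrl.get_image('scene');cv2.imwrite('pics/s12.png',cv2.resize(im['frame'][180:380,180:380],None,fx=3,fy=3,interpolation=cv2.INTER_CUBIC))
```

```text
[0.5276 0.2303 0.1042] [-0.1 -0.4  0.5] 20.45
```

View pics/w12.png

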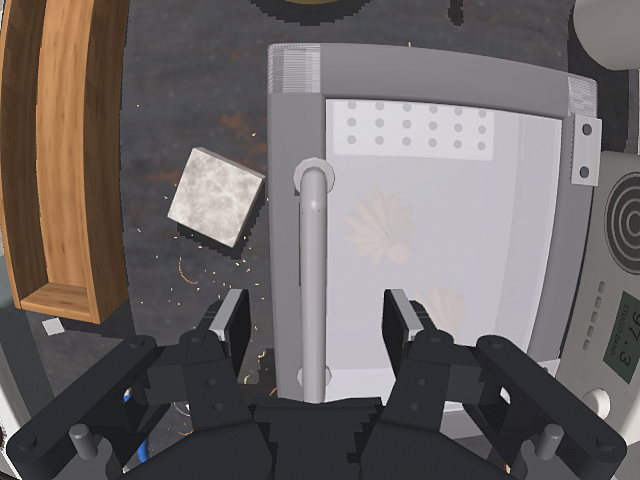

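View pics/s12.png

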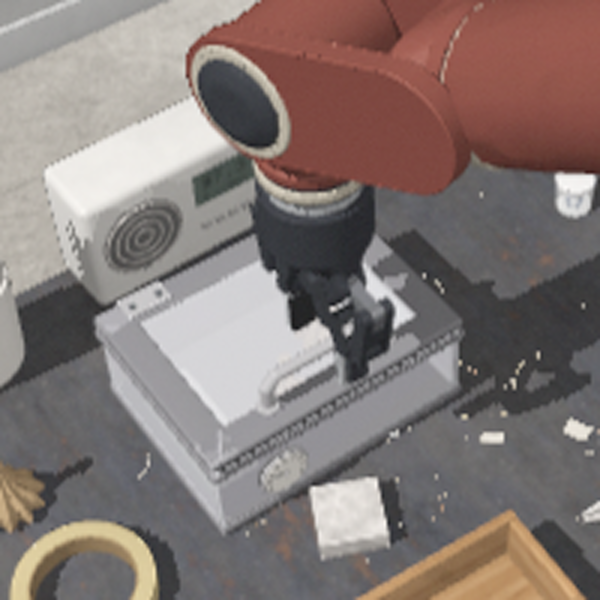

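The bar is between the pads, slightly left of their centre. Correct, lower 5 mm and close.

Request:
{"name": "carry_out", "arguments": {
  "series": [
    [-0.08, 0, -0.1, 0, 0, 0, 0.65],
    [0, 0, -0.1, 0, 0, 0, 0.65],
    [0, 0, 0, 0, 0, 0, 0],
    [0, 0, 0, 0, 0, 0, 0],
    [0, 0, 0, 0, 0, 0, 0],
    [0, 0, 0, 0, 0, 0, 0],
    [0, 0, 0, 0, 0, 0, 0],
    [0, 0, 0, 0, 0, 0, 0],
    [0, 0, 0, 0, 0, 0, 0],
    [0, 0, 0, 0, 0, 0, 0]
  ],
  "grip_force": 90
}}

```text
t: 21.55
tool_pos: [0.5265, 0.2303, 0.0995]
tool_rot: [2.219, 2.221, 0.003]
contact_force: [5.4, 0.7, -2.6]
opening: 0.0069
```

Run:
```python
from h import *
o=ctrl.get_obs();print(np.round(o['tool_pos'],4),np.round(o['contact_force'],1),o['t'],o['opening'],np.round(o['wrist_torque'],2))
```

```text
[0.5265 0.2303 0.0995] [ 5.4  0.7 -2.6] 21.55 0.006860961175589149 [ 0.05 -0.87  0.06]
```

Request:
{"name": "carry_out", "arguments": {
  "series": [
    [0.01, 0, 0.05, 0, 0, 0, 0],
    [0.01, 0, 0.05, 0, 0, 0, 0],
    [0.01, 0, 0.05, 0, 0, 0, 0],
    [0.01, 0, 0.05, 0, 0, 0, 0],
    [0.01, 0, 0.05, 0, 0, 0, 0],
    [0, 0, 0, 0, 0, 0, 0]
  ]
}}

```text
t: 22.15
tool_pos: [0.5267, 0.2303, 0.1008]
tool_rot: [2.221, 2.222, 0.002]
contact_force: [15.3, 4.2, -20.1]
opening: 0.0067
```

Request:
{"name": "carry_out", "arguments": {
  "series": [
    [0.04, 0, 0.04, 0, 0, 0, 0],
    [0.04, 0, 0.04, 0, 0, 0, 0],
    [0.03, 0, 0.04, 0, 0, 0, 0],
    [0, 0, 0, 0, 0, 0, 0]
  ]
}}

```text
t: 22.55
tool_pos: [0.5286, 0.2303, 0.1074]
tool_rot: [-2.219, -2.221, 0.003]
contact_force: [2.4, 1.8, -4.4]
opening: 0.0069
```

Request:
{"name": "carry_out", "arguments": {
  "series": [
    [0.03, 0, 0.08, 0, 0, 0, 0],
    [0.04, 0, 0.1, 0, 0, 0, 0],
    [0.04, 0, 0.1, 0, 0, 0, 0],
    [0.04, 0, 0.1, 0, 0, 0, 0],
    [0.04, 0, 0.1, 0, 0, 0, 0],
    [0.04, 0, 0.1, 0, 0, 0, 0],
    [0.04, 0, 0.08, 0, 0, 0, 0],
    [0, 0, 0, 0, 0, 0, 0],
    [0, 0, 0, 0, 0, 0, 0]
  ]
}}

```text
t: 23.45
tool_pos: [0.5356, 0.2303, 0.1263]
tool_rot: [-2.219, -2.223, 0.002]
contact_force: [-9.9, -0.7, 2.8]
opening: 0.0069
```

Run:
```python
from h import *
o=ctrl.get_obs();im=ctrl.get_image('wrist');cv2.imwrite('pics/w13.png',im['frame'])
print(np.round(o['tool_pos'],4),np.round(o['contact_force'],1),o['t'],o['opening'],np.round(o['wrist_torque'],2))
s=ctrl.get_image('scene');cv2.imwrite('pics/s13.png',cv2.resize(s['frame'][180:380,180:380],None,fx=3,fy=3,interpolation=cv2.INTER_CUBIC))
cv2.imwrite('pics/s13f.png',s['frame'])
```

```text
[0.5356 0.2303 0.1263] [-9.9 -0.7  2.8] 23.45 0.006923568490112914 [-0.1   1.52 -0.06]
```

View pics/w13.png

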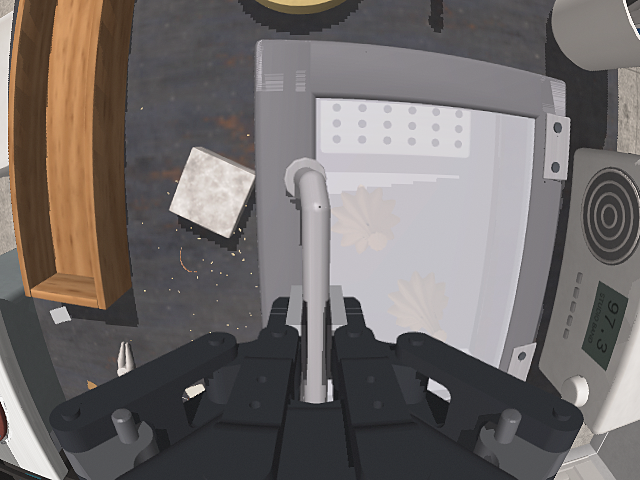

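View pics/s13.png

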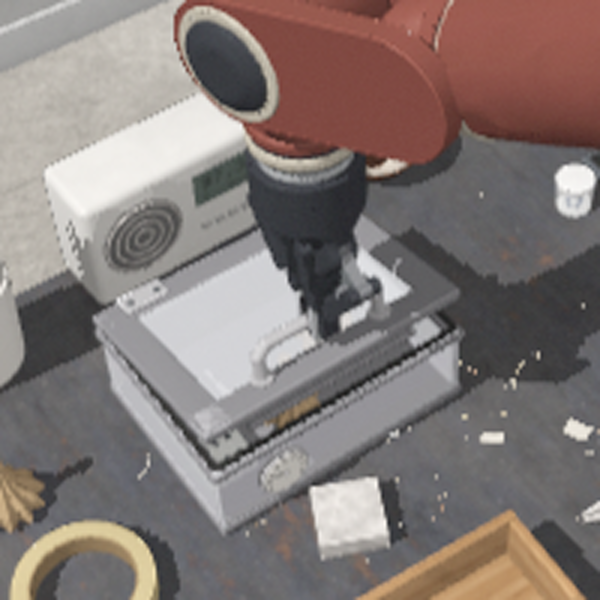

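View pics/s13f.png

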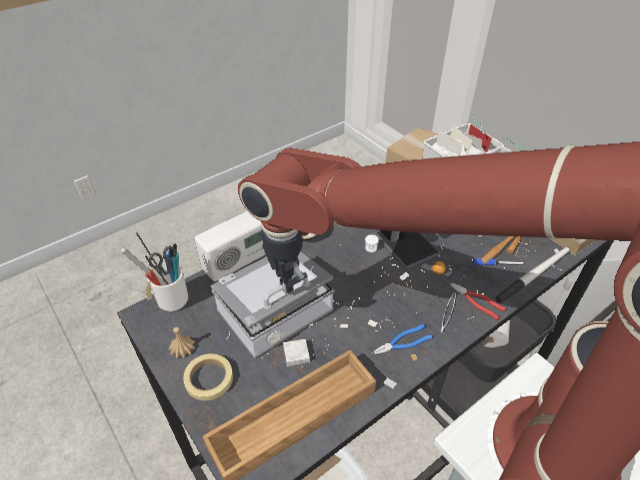

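The lid is ajar with the bar in the fingers. I'll ease the sideways load a little, then verify the gap and the ears.

Request:
{"name": "carry_out", "arguments": {
  "series": [
    [-0.04, 0, 0.01, 0, 0, 0, 0],
    [-0.04, 0, 0.01, 0, 0, 0, 0],
    [0, 0, 0, 0, 0, 0, 0],
    [0, 0, 0, 0, 0, 0, 0]
  ]
}}

```text
t: 23.95
tool_pos: [0.5357, 0.2303, 0.1267]
tool_rot: [2.219, 2.22, 0.005]
contact_force: [-0.5, 0.0, -0.3]
opening: 0.0065
```

Run:
```python
from h import *
o=ctrl.get_obs();print(np.round(o['tool_pos'],4),np.round(o['contact_force'],1),o['t'],o['opening'],np.round(o['dq'],3))
s=ctrl.get_image('scene');t=ctrl.get_image('top')
x0,y0,sc=200,240,5
big=cv2.resize(s['frame'][y0:y0+120,x0:x0+145],None,fx=sc,fy=sc,interpolation=cv2.INTER_CUBIC)
hx,hy,hz=.525+.1515,.231,.078
for th,col in ((.12,(0,0,255)),(.18,(0,255,0)),(.24,(255,0,0))):
    q=[]
    for y in (-.1095,.1095):
        q.append(((proj(s,np.array([hx-.172*np.cos(th),hy+y,hz+.172*np.sin(th)]))-[x0,y0]+.5)*sc).astype(int))
    cv2.line(big,tuple(map(int,q[0])),tuple(map(int,q[1])),col,1)
cv2.imwrite('pics/s14.png',big)
cv2.imwrite('pics/t14.png',cv2.resize(t['frame'][140:330,150:550],None,fx=2,fy=2,interpolation=cv2.INTER_CUBIC))
cv2.imwrite('pics/s14b.png',cv2.resize(s['frame'][170:290,340:470],None,fx=5,fy=5,interpolation=cv2.INTER_CUBIC))
```

```text
[0.5357 0.2303 0.1267] [-0.5  0.  -0.3] 23.95 0.006500606387597677 [ 0.     0.003  0.005  0.002 -0.001 -0.001]
```

View pics/s14.png

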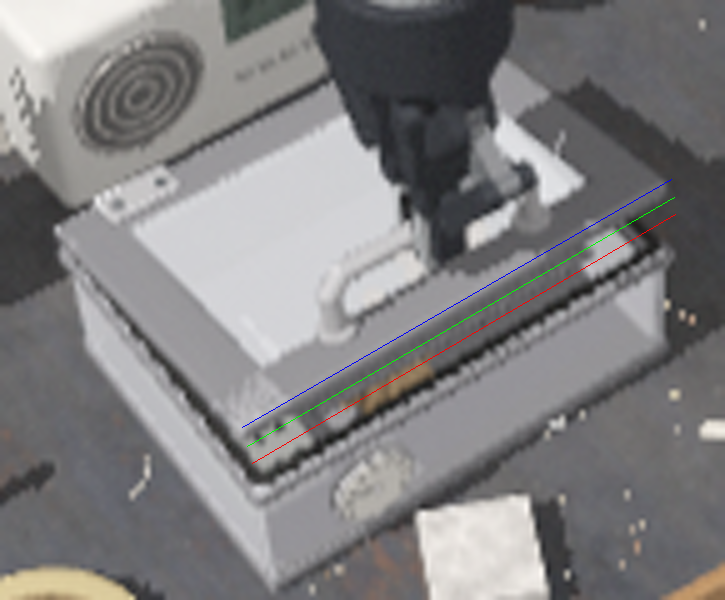

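View pics/t14.png

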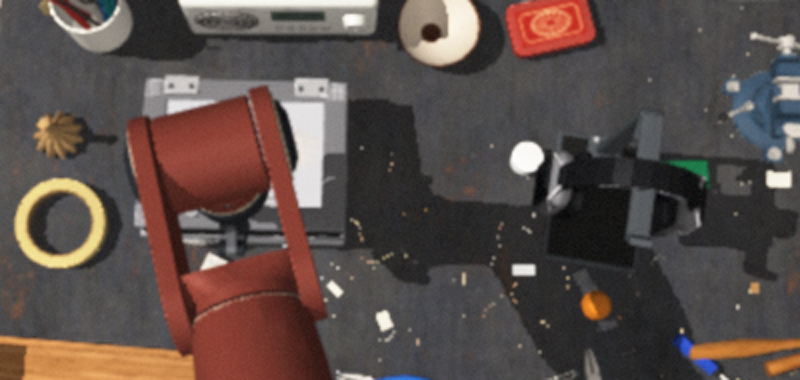

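View pics/s14b.png

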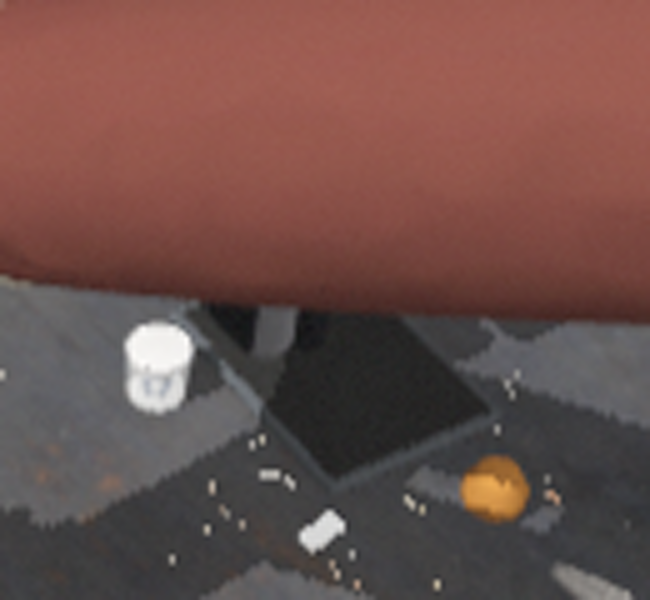

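The top view shows the band hanging over the arm mid-length. The scene view shows the lid's front edge at about the 0.18–0.22 rad line, a gap of about 3–3.7 cm. I'll run a settling check, then hand in.

Request:
{"name": "carry_out", "arguments": {
  "series": [
    [0, 0, 0.03, 0, 0, 0, 0],
    [0, 0, 0, 0, 0, 0, 0],
    [0, 0, 0, 0, 0, 0, 0],
    [0, 0, 0, 0, 0, 0, 0],
    [0, 0, 0, 0, 0, 0, 0],
    [0, 0, 0, 0, 0, 0, 0],
    [0, 0, 0, 0, 0, 0, 0],
    [0, 0, 0, 0, 0, 0, 0]
  ]
}}

```text
t: 24.85
tool_pos: [0.5355, 0.2303, 0.1264]
tool_rot: [2.219, 2.221, 0.004]
contact_force: [5.4, -0.7, -3.9]
opening: 0.0069
```

Run:
```python
from h import *
o=ctrl.get_obs();print(np.round(o['tool_pos'],4),np.round(o['contact_force'],1),o['t'],o['opening'],np.abs(o['dq']).max())
print(ctrl.finish_job())
```

```text
[0.5355 0.2303 0.1264] [ 5.4 -0.7 -3.9] 24.85 0.00688775805762008 0.0008014933598848493
the job is handed in; nothing more can be done
None
```

I hung the ear defenders over the middle of the stand's arm and let go of them. Then I pulled the lid free of its seal in small steps and handed in still holding it ajar. The job was handed in at about 25 s of the 61 s allowed.

- **Gap:** the handle had risen about 27 mm, which is about 0.18 rad or a 3.1 cm gap. The scene picture put the front edge at roughly 0.18–0.22 rad (3–3.7 cm), so both are inside the 2–5 cm asked for.
- **Steadiness:** the joints were still at hand-in. The gripper was closed on the bar with a 90 N grip. The last wrist force was small: 5.4 N sideways and 3.9 N down.
- **Seal:** the force I read peaked at about 20 N down and 15 N sideways. The lid moved only a few millimetres when the seal let go.
- **Ear defenders:** the last top view shows the band still over the arm. The robot's own arm hid them in the scene view, so that check came from one camera only.
- **Disagreements:** early estimates of the stand's yaw ranged from -5° to -11°. I used about -8°, and the wrist view just before lowering confirmed it.
- **Other things:** I did not touch anything else, and nothing looked shifted in the views. I did not re-measure where those things stand.

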